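# Release a driver from its locking bench holder

### The arm

A 7-joint arm with a two-finger parallel gripper is mounted at the origin on the work surface. World frame = base frame: x ahead of the robot, y to its left, z up, the work surface at z = 0. Lengths are in m, angles in rad, forces in N, time in s.
With the tool pointing down it reaches from about 0.425 to 0.825 m from the base axis. Payload 3.6 kg.
Tool frame: the origin (TCP) lies on the centre line of the jaws, within the pads' length; the fingertips stand 22 mm ahead of it and the grasp point (between the pads) lies 3 mm ahead of it; z points along the fingers, y is the line along which they close (so a half turn about z gives the same grasp; the last joint's range is limited). The gripper opens to 85 mm and grips with 20 to 120 N. Pads are 22 mm wide; open, the fingers measure 114 mm over their backs; the gripper's body (76 mm by 85 mm) begins 54 mm behind the grasp point. The pads swing forward as they close: fully open they stand 13 mm farther back than shut.
Start: joints at [-1.252, 0.615, -0.013, 1.423, 0.008, 1.103, -0.04], TCP at [0.22, 0.612, 0.253] pointing down, gripper open.
Joint ranges: [-3.12, 3.12], [-0.3, 2.06], [-1.34, 1.32], [0.26, 2.42], [-1.36, 4.5], [0.01, 1.98], [-2.84, 2.84]. Speed limits (rad/s): [2.79, 2.79, 3.14, 3.14, 3.14, 3.14, 3.14].

### API

Orientations are given as a unit quaternion [x, y, z, w].
In Python, from workcell import readout, imaging, manip, spotter gives the robot as it stands. The module is installed in compiled form; this text tells all that it offers.
- The arm moves only by the tool servo_tool, never from a script. Its argument "deltas" is a list of rows, each a list of 3 entries, a list of its own where there are three numbers: the shift along the tool's x, y, z in mm, then the turn about the tool's z in degrees, then the finger opening in mm, from 0 to 85.4. A call has 1 to 10 rows; each row is the pose to reach, as a shift and turn from the pose commanded when the call began, along the tool's axes at that moment; what a row does not reach only later rows make up. A row lasts 1/10 s, in which the tool goes at most 50 mm and 8.59 degrees, less where a joint would pass 70% of its speed; a pose out of reach is approached as far as the arm can. A call with a gripper value outside its range is refused whole. The fingers move at their own pace and stop on an object; "force" is the grip in N (left out, the last holds). Time passes only in rows, so rows that repeat a pose let the fingers close. It gives the time, the measured TCP pose, the force, the opening and the grip force at its end, in the units of the state.
- readout.state(): the state, without advancing time (a new reading comes with each control period).
- imaging.camera(name): name is "side" or "top"; returns (picture, depth): 384x512x3 uint8, red, green, blue; 384x512 float32, m along the optical axis (not along the pixel's ray), 0 where there is no reading.
- imaging.calibration(name): a dict with "fov_y" (degrees; the focal length in pixels is half the picture's height over the tangent of half this angle, whatever the lens; pixels are square), "cx", "cy" (the principal point, pixels), "dist" ([k1, k2, p1, p2, k3] as OpenCV has them; the pictures are not rectified), "R" (3x3) and "t" (3): a world point X has camera coordinates R X + t. Camera axes: x right, y down, z forward; pixel columns grow to the right and rows downward; lengths in m; the calibration is good to about 2 mm. A picture is of the moment at which its call begins. calibration takes no time and is no camera call.
- manip.close_job(): hands the job in; it is judged then, once.
Trained networks look in the newest picture that a camera, given by its name, has taken for a name from the list of things; names that differ only in an ending like _2 or _b are one class to them, and where a whole thing is asked for, a point or a joint stands for the part that bears it (a point fixed in the world has none). Each returns a list of dicts, best first, with "score" (0 to 1); they miss things now and then, are a little off and sometimes report something else, mostly with a low value. They report only what shows in the picture. A call takes as long as a camera call. They do not tell look-alikes from the thing itself.
- spotter.boxes_of(query, camera): "location" ([x, y, z] in m, in the coordinates of the camera as it stood for that picture, good to about 4 mm: the middle of the surface that is visible of it).
- spotter.spot_point(query, camera): "location" ([x, y, z] in m, in the coordinates of the camera as it stood for that picture, good to about 4 mm: a listed point, or the origin of a listed thing).
The state is a dict: "t": time; "q": joint angles; "qd": joint speeds; "tau": joint torques, N m; "eef_pos": TCP position; "tool_rot": TCP orientation; "contact_force": force on the tool from outside, world axes, zero at the start; "wrist_torque": the same for the moment, N m; "opening": opening from 0.0 (shut) to 1.0 (fully open); "grasp_force": force on a finger pad.
Only numpy, scipy, OpenCV 4.12 (cv2) and the standard library are available. Lean on these libraries where they do the work, as an engineer would, in place of code of your own. Each camera call takes 0.05 s, during which the arm holds its last target. There are 200 camera calls.

### The job

Pull the slide knob of the red driver's holder fully out to unlock it, lift the red driver out and lower it blade first deep into the white cup before letting go, leaving the cup standing. Then push that knob fully home again. Leave the blue driver locked in its holder and do not knock or shift the other things on the bench.

Things in the scene. Friction and masses are not known exactly. Their poses are not given: they have to be found in the camera images.
- stand_red: red driver's aluminium holder, fixed, 90 (x) x 70 (y) x 70 mm high; origin at its underside's centre, z up, knob side to its -x. Well 13 mm wide, 62 deep at x = 10, y = 0. Grey saddle on top (x -43 to -25, 36 mm wide, 104 high) guides a slide with brass knob, axis 92 mm up; the slide's steel fork (80 to 86 mm up) locks the driver's collar down while the knob is home
- knob_red_disc (a point): centre of the red driver's holder's knob: brass disc 50 mm dia., 16 mm thick along the holder's x (8 mm either side of this point), 92 mm above the bench, on a bare steel rod 10 mm dia. Bare rod between disc and block front: 45 mm with the knob home, 90 mm with it out; the block is only 70 mm high
- knob_red (a joint): travel of the red driver's holder's slide knob, along the holder's -x: 0 is home (locked), 0.045 m is fully out (released). A sprung detent holds it at either end; about 6 N to start it, and past midway it snaps to the other end
- driver_red: driver, 163 mm long, upright, blade down in its holder. Origin: blade tip (12 mm over the bench at the start); z runs to the handle end. From the tip: blade 8 mm dia. to 58 mm; steel collar 36 mm dia. 58 to 66 mm (rests on the holder); neck 16 mm dia. to 88 mm; round red handle 24 mm dia. 88 to 163 mm. About 0.12 kg
- stand_blue: blue driver's aluminium holder, fixed, 90 (x) x 70 (y) x 70 mm high; origin at its underside's centre, z up, knob side to its -x. Well 13 mm wide, 62 deep at x = 10, y = 0. Grey saddle on top (x -43 to -25, 36 mm wide, 104 high) guides a slide with brass knob, axis 92 mm up; the slide's steel fork (80 to 86 mm up) locks the driver's collar down while the knob is home
- knob_blue_disc (a point): centre of the blue driver's holder's knob: brass disc 50 mm dia., 16 mm thick along the holder's x (8 mm either side of this point), 92 mm above the bench, on a bare steel rod 10 mm dia. Bare rod between disc and block front: 45 mm with the knob home, 90 mm with it out; the block is only 70 mm high
- knob_blue (a joint): travel of the blue driver's holder's slide knob, along the holder's -x: 0 is home (locked), 0.045 m is fully out (released). A sprung detent holds it at either end; about 6 N to start it, and past midway it snaps to the other end
- driver_blue: driver, 163 mm long, upright, blade down in its own holder. Origin: blade tip (12 mm over the bench at the start); z runs to the handle end. From the tip: blade 8 mm dia. to 58 mm; steel collar 36 mm dia. 58 to 66 mm (rests on the holder); neck 16 mm dia. to 88 mm; round blue handle 24 mm dia. 88 to 163 mm. About 0.12 kg
- cup: white round cup with a blue band, outer diameter 76 mm, inner 68 mm, 100 mm high, inner floor 8 mm up, 0.6 kg, loose on the bench; origin at the centre of its underside, z up
- dome: clear glass dust dome with a glass knob over a brass movement on a pale blue base, 100 mm diameter, 117 mm high, loose; origin at the centre of its underside. To be left alone
- brass_block: round brass block with small holes, 64 mm diameter, 14 mm high; origin at the centre of its underside. To be left alone
- cushion: round casing cushion, steel with black top, 90 mm diameter, 24 mm high; origin at the centre of its underside. To be left alone
- wood_block: light wooden work block 90 x 70 x 35 mm high; origin at the centre of its underside. To be left alone
- loupe: green and red eye loupe standing on its red end, 40 mm diameter, 35 mm high; origin at the centre of its underside. To be left alone
- driver_red_end (a point): centre of the end face of the red driver's handle, 163 mm from its tip
Things that resemble listed ones, but are neither listed nor needed, are in the scene too. Of the things that look like the driver_red, the smallest one is meant.

How it is judged:
By the outcome, as a careful person would: the job done as asked, in the order asked, and still so for the second after the job is handed in, with the robot touching nothing.
It also fails if it takes over 59 s, if anything falls off the work surface, if the arm or the gripper's body presses on something with over 40 N, if the wrist force passes 120 N, or if a joint passes its speed limit or range.

## Working session

There is one attempt and no reset: what is moved stays moved. The work goes in short steps, Python scripts to look and compute and a tool call to move; the robot and the scene stay as the last step left them, time stands still between calls to the robot, and variables do not carry over. Pictures are saved under pics/ and viewed, at most 10 in all, crops included, and the job is handed in when it is done.

Besides the shell and the picture viewer there is one more tool, called as name(argument=value, ...), one argument or row to a line, values as JSON. servo_tool: Moves the arm, as the interface text tells. Its arguments: {"type":"object","properties":{"deltas":{"type":"array","items":{"type":"array"}},"force":{"type":"number"}},"required":["deltas"]}

```bash
mkdir -p pics; cat > h.py <<'E'
import numpy as np,cv2
from workcell import readout,imaging,manip,spotter
def cal(n):
    c=imaging.calibration(n);f=192/np.tan(np.radians(c['fov_y'])/2)
    return np.array([[f,0,c['cx']],[0,f,c['cy']],[0,0,1]]),np.array(c['dist'],float),np.array(c['R']),np.array(c['t'])
def w(n,p):
    K,d,R,t=cal(n);return R.T@(np.array(p)-t)
def px(n,X):
    K,d,R,t=cal(n);return cv2.projectPoints(np.array([X],float),cv2.Rodrigues(R)[0],t,K,d)[0].ravel()
def cloud(n,D):
    K,d,R,t=cal(n);v,u=np.mgrid[:384,:512]
    r=cv2.undistortPoints(np.stack([u,v],-1).reshape(-1,1,2).astype(float),K,d).reshape(384,512,2)
    P=np.dstack([r*D[...,None],D]);return (P-t)@R
E
cat > a.py <<'E'
from h import *
print(readout.state()['t'],readout.state()['eef_pos'],readout.state()['tool_rot'])
ims=[]
for n in('top','side'):
    I,D=imaging.camera(n);np.savez(f'{n}.npz',I=I,D=D);ims.append(I)
    for q in('stand_red','knob_red_disc','driver_red','driver_red_end','cup','dome','loupe','wood_block','brass_block','cushion'):
        for r in spotter.spot_point(q,n):
            if r['score']>.3:
                X=w(n,r['location']);print(n,q,round(r['score'],2),X.round(3),px(n,X).astype(int))
    cv2.imwrite(f'pics/{n}.png',cv2.resize(I[...,::-1],(800,600)))
E
python3 a.py
```

```text
0.0 [0.21943968 0.61107532 0.2521238 ] [ 1.71487514e-01  9.85185442e-01 -1.28059006e-03 -1.95484854e-04]
top stand_red 0.77 [ 0.655 -0.114  0.002] [291 171]
top knob_red_disc 0.85 [ 0.557 -0.14   0.09 ] [305 203]
top driver_red 0.89 [ 0.79  -0.258 -0.001] [345 124]
top driver_red 0.76 [ 0.666 -0.116  0.013] [292 166]
top driver_red 0.71 [ 0.406 -0.233  0.001] [337 270]
top driver_red_end 0.86 [ 0.407 -0.236  0.231] [363 269]
top driver_red_end 0.67 [ 0.665  0.124 -0.006] [200 165]
top driver_red_end 0.66 [ 0.792 -0.255  0.231] [367  87]
top driver_red_end 0.52 [ 0.667 -0.117  0.178] [300 148]
top driver_red_end 0.42 [ 0.672 -0.292  0.   ] [359 167]
top cup 0.57 [ 0.52   0.316 -0.001] [122 218]
top dome 0.67 [ 0.527 -0.309 -0.003] [366 222]
top loupe 0.57 [ 0.647 -0.001 -0.003] [247 173]
top wood_block 0.74 [ 0.677  0.289 -0.   ] [137 159]
top brass_block 0.93 [ 0.466 -0.016 -0.004] [251 244]
top brass_block 0.61 [ 0.646 -0.    -0.001] [247 173]
top brass_block 0.57 [0.675 0.29  0.001] [136 159]
top cushion 0.95 [ 0.67  -0.295 -0.002] [359 168]
side stand_red 0.91 [ 0.658 -0.114 -0.001] [239 190]
side knob_red_disc 0.92 [ 0.564 -0.143  0.093] [276 159]
side driver_red 0.78 [ 0.789 -0.257  0.002] [201 152]
side driver_red 0.77 [ 0.404 -0.228 -0.005] [334 169]
side driver_red 0.52 [ 0.665 -0.115  0.013] [236 186]
side driver_red_end 0.91 [ 0.409 -0.236  0.231] [342  96]
side driver_red_end 0.81 [ 0.666 -0.115  0.171] [233 139]
side driver_red_end 0.63 [ 0.792 -0.257  0.229] [192  85]
side cup 0.61 [0.527 0.321 0.001] [276 346]
side dome 0.66 [ 0.529 -0.311  0.001] [291 146]
side loupe 0.6 [ 0.65   0.002 -0.002] [236 223]
side wood_block 0.56 [0.678 0.291 0.   ] [204 326]
side brass_block 0.62 [ 0.464 -0.012  0.002] [311 223]
side brass_block 0.46 [ 0.664 -0.115  0.01 ] [237 187]
side cushion 0.83 [ 0.673 -0.292 -0.002] [242 148]
```

View pics/top.png

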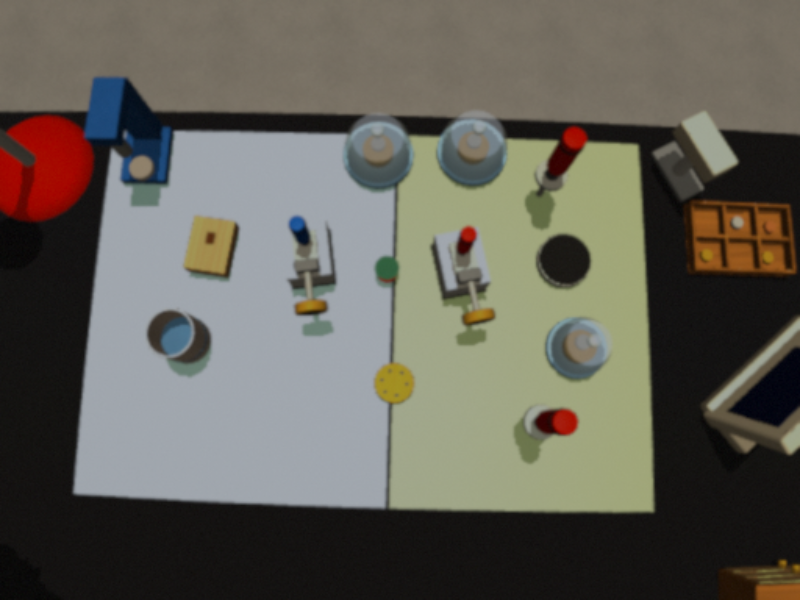

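View pics/side.png

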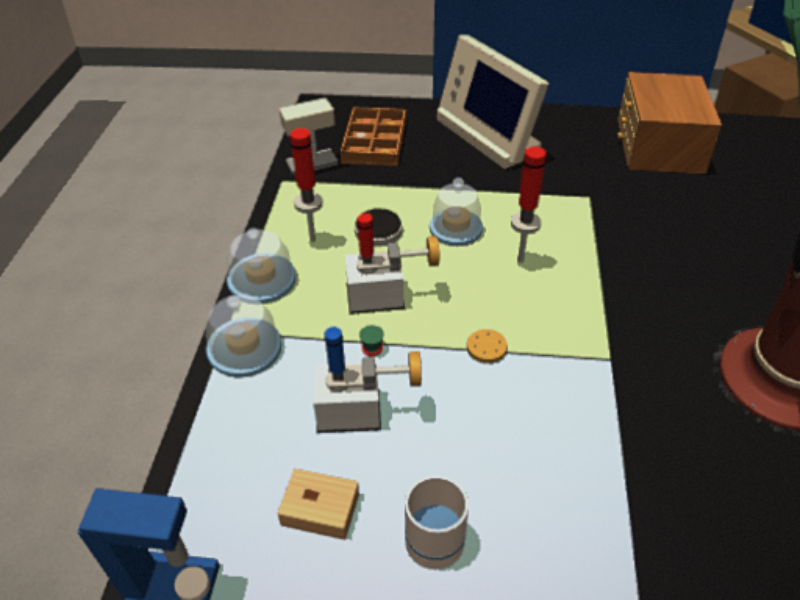

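The top picture (800x600) has three red drivers: a tall free-standing one at (565,150), another at (555,420), and the one in the holder at (467,240). The networks put the handle ends at z = 0.23, 0.23 and 0.175 m, so the one in the holder is the smallest and is the one meant. I'll refine its pose from depth and confirm it in a crop.

```bash
cat > b.py <<'E'
from h import *
for n in('top','side'):
    z=np.load(n+'.npz');I,D=z['I'].astype(int),z['D'];P=cloud(n,D);ok=D>0
    r,g,b=I[...,0],I[...,1],I[...,2]
    def near(x,y,R):return ok&(np.hypot(P[...,0]-x,P[...,1]-y)<R)
    def st(l,m):
        q=P[m]
        if len(q)>4:
            c,s,_=cv2.minAreaRect(q[:,:2].astype(np.float32)),0,0
            print(n,l,len(q),'med',np.median(q,0).round(4),'lo',np.percentile(q,3,0).round(3),'hi',np.percentile(q,97,0).round(3),'rect',np.round(c[0],4),np.round(c[1],3),round(c[2],1))
    st('handle red',near(.666,-.116,.03)&(P[...,2]>.11)&(r>2*g))
    st('handle top',near(.666,-.116,.03)&(P[...,2]>.170))
    st('block top',near(.657,-.115,.065)&(abs(P[...,2]-.07)<.004))
    st('disc',near(.56,-.142,.04)&(P[...,2]>.06)&(r>1.5*b))
    st('cup rim',near(.523,.319,.055)&(abs(P[...,2]-.1)<.006))
I=np.load('top.npz')['I'];J=np.load('side.npz')['I']
a=cv2.resize(I[60:290,260:390,::-1],None,fx=2.6,fy=2.6);b_=cv2.resize(J[70:240,180:360,::-1],None,fx=2.3,fy=2.3)
c=np.zeros((600,800,3),np.uint8);c[:a.shape[0],:a.shape[1]]=a;c[:b_.shape[0],350:350+b_.shape[1]]=b_
cv2.imwrite('pics/crop.png',c)
E
python3 b.py
```

```text
top handle red 128 med [ 0.6586 -0.114   0.1735] lo [ 0.654 -0.123  0.117] hi [ 0.672 -0.105  0.178] rect [ 0.6641 -0.1151] [0.02  0.021] 87.5
top handle top 90 med [ 0.6654 -0.1142  0.175 ] lo [ 0.655 -0.125  0.172] hi [ 0.675 -0.105  0.179] rect [ 0.6653 -0.1151] [0.022 0.023] 63.5
top block top 490 med [ 0.6558 -0.0998  0.0706] lo [ 0.61  -0.155  0.067] hi [ 0.698 -0.079  0.073] rect [ 0.6563 -0.1173] [0.091 0.071] 12.8
top disc 166 med [ 0.5586 -0.1374  0.1126] lo [ 0.55  -0.16   0.095] hi [ 0.57  -0.118  0.118] rect [ 0.5617 -0.1394] [0.019 0.049] 13.1
top cup rim 213 med [0.5214 0.3195 0.0994] lo [0.485 0.283 0.095] hi [0.558 0.355 0.103] rect [0.5209 0.319 ] [0.075 0.076] 55.9
side handle red 220 med [ 0.6656 -0.1059  0.1508] lo [ 0.657 -0.119  0.111] hi [ 0.677 -0.102  0.175] rect [ 0.6676 -0.1111] [0.022 0.023] 89.4
side handle top 52 med [ 0.6679 -0.112   0.1739] lo [ 0.658 -0.122  0.171] hi [ 0.677 -0.103  0.176] rect [ 0.6676 -0.1131] [0.019 0.02 ] 7.9
side block top 354 med [ 0.6665 -0.0988  0.0689] lo [ 0.613 -0.139  0.066] hi [ 0.704 -0.077  0.073] rect [ 0.6581 -0.1161] [0.09  0.077] 12.9
side disc 133 med [ 0.5618 -0.1251  0.1065] lo [ 0.552 -0.153  0.08 ] hi [ 0.572 -0.114  0.116] rect [ 0.562  -0.1343] [0.016 0.045] 11.3
side cup rim 333 med [0.5247 0.3249 0.0986] lo [0.488 0.285 0.094] hi [0.56  0.357 0.102] rect [0.5239 0.321 ] [0.076 0.075] 46.0
```

View pics/crop.png

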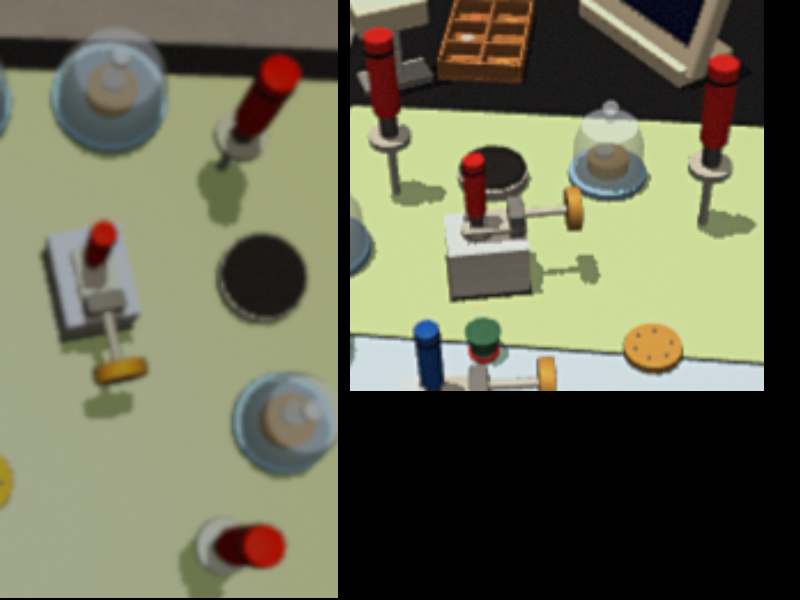

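The crop confirms it: the short red driver sits in the holder at crop (100,240), clearly smaller than the free-standing ones at (265,85) and (250,545). The stand's yaw is 12.9°, its centre (0.657, -0.1165), the driver (0.667, -0.114) and the disc (0.5615, -0.1385). The two cameras agree on this, and it fits the given dimensions.

```bash
cat > d.py <<'E'
import sys
from h import *
from scipy.spatial.transform import Rotation as Ro
s=readout.state();R=Ro.from_quat(s['tool_rot']).as_matrix();p=np.array(s['eef_pos'])
h=np.degrees(np.arctan2(R[1,1],R[0,1]))
print('t',round(s['t'],2),'p',p.round(4),'heading y',h.round(2),'zaxis',R[:,2].round(4),'open',s['opening'],'F',np.round(s['contact_force'],1),'grip',s['grasp_force'])
for a in sys.argv[1:]:
    x,y,z,H=map(float,a.split(','));print((R.T@(np.array([x,y,z])-p)*1000).round(1),'turn',round((h-H+180)%360-180,2))
E
python3 d.py .5615,-.1385,.21,12.9
```

```text
t 1.1 p [0.2196 0.6117 0.2533] heading y 70.25 zaxis [-1.e-04 -0.e+00 -1.e+00] open 0.9961898291402324 F [-0.7 -0.5  0.5] grip 0.0
[-575.3 -590.6   43.3] turn 57.35
```

servo_tool(
  deltas=[
    [[-32, -33, 0], 6, 50],
    [[-64, -66, 0], 12, 50],
    [[-96, -99, 0], 18, 50],
    [[-128, -132, 0], 24, 50],
    [[-160, -165, 0], 30, 50],
    [[-192, -197, 0], 36, 50],
    [[-224, -230, 0], 42, 50],
    [[-256, -263, 0], 48, 50],
    [[-288, -296, 0], 54, 50],
    [[-320, -329, 0], 57.35, 50],
  ],
)

```text
t: 2.1
eef_pos: [0.4103, 0.1924, 0.2537]
tool_rot: [0.624, 0.781, 0.001, 0.0]
contact_force: [0.8, -0.1, -0.2]
opening: 0.589
grasp_force: 0.0
```

```bash
python3 d.py .5615,-.1385,.19,12.9
```

```text
t 2.1 p [0.4103 0.1924 0.2537] heading y 12.74 zaxis [ 1.e-03  7.e-04 -1.e+00] open 0.5887343620451938 F [ 0.8 -0.1 -0.2] grip 0.0
[-356.1   74.5   63.7] turn -0.16
```

servo_tool(
  deltas=[
    [[-44, 9, 8], 0, 50],
    [[-88, 18, 16], 0, 50],
    [[-132, 28, 24], 0, 50],
    [[-176, 37, 32], 0, 50],
    [[-220, 46, 40], 0, 50],
    [[-264, 55, 48], 0, 50],
    [[-308, 64, 55], 0, 50],
    [[-350, 74, 60], 0, 50],
    [[-354, 74, 60], 0, 50],
    [[-354, 74, 60], 0, 50],
  ],
)

```text
t: 3.1
eef_pos: [0.5607, -0.1363, 0.193]
tool_rot: [0.624, 0.781, -0.0, 0.0]
contact_force: [0.1, 0.6, -0.8]
opening: 0.584
grasp_force: 0.0
```

```bash
python3 d.py .5615,-.1385,.123,12.9; python3 - <<'E'
from h import *
a=[]
for n in('top','side'):
    I,D=imaging.camera(n);np.savez(n+'2.npz',I=I,D=D)
    for r in spotter.spot_point('knob_red_disc',n)[:2]:print(n,r['score'],w(n,r['location']).round(4))
    u,v=px(n,[.56,-.138,.12]).astype(int);a.append(cv2.resize(I[v-50:v+50,u-50:u+50,::-1],(400,400)))
cv2.imwrite('pics/c2.png',np.hstack(a))
E
```

```text
t 3.1 p [ 0.5607 -0.1363  0.193 ] heading y 12.71 zaxis [-4.e-04 -5.e-04 -1.e+00] open 0.5839628499201848 F [ 0.1  0.6 -0.8] grip 0.0
[-2.3  0.3 70. ] turn -0.19
side 0.85 [ 0.5608 -0.1417  0.0923]
```

View pics/c2.png

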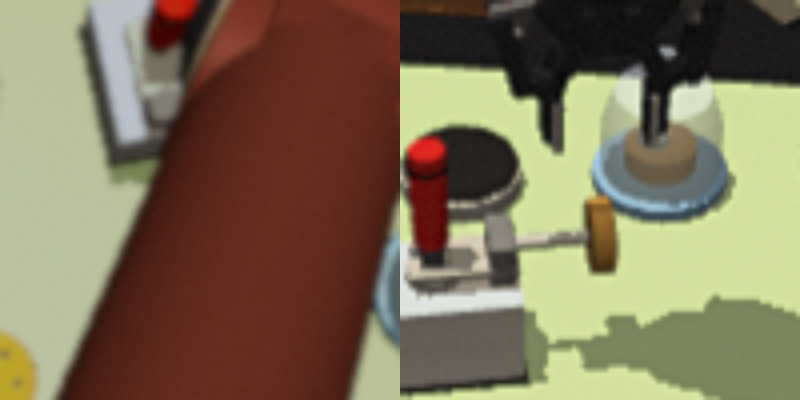

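In the side view (right half) the fingers at (553,120) and (655,110) straddle the disc at (600,235), so I can go down.

servo_tool(
  deltas=[
    [[-2, 0, 20], 0, 50],
    [[-2, 0, 40], 0, 50],
    [[-2, 0, 60], 0, 45],
    [[-2, 0, 70], 0, 40],
    [[-2, 0, 70], 0, 0],
    [[-2, 0, 70], 0, 0],
    [[-2, 0, 70], 0, 0],
    [[-2, 0, 70], 0, 0],
  ],
  force=60,
)

```text
t: 4.1
eef_pos: [0.5602, -0.136, 0.1237]
tool_rot: [0.623, 0.782, -0.0, -0.001]
contact_force: [-4.3, 1.2, 0.8]
opening: 0.166
grasp_force: 61.2
```

```bash
python3 d.py
```

```text
t 4.1 p [ 0.5602 -0.136   0.1237] heading y 12.92 zaxis [-0.0021  0.0011 -1.    ] open 0.16575704167394117 F [-4.3  1.2  0.8] grip 61.201146841049194
```

servo_tool(
  deltas=[
    [[0, -6, 0], 0, 0],
    [[0, -12, 0], 0, 0],
    [[0, -18, 0], 0, 0],
    [[0, -24, 0], 0, 0],
    [[0, -30, 0], 0, 0],
    [[0, -36, 0], 0, 0],
    [[0, -42, 0], 0, 0],
    [[0, -46, 0], 0, 0],
    [[0, -46, 0], 0, 0],
  ],
)

```text
t: 5.0
eef_pos: [0.5162, -0.1461, 0.1237]
tool_rot: [0.623, 0.782, 0.001, -0.0]
contact_force: [-0.6, 4.6, 2.3]
opening: 0.166
grasp_force: 61.4
```

```bash
python3 d.py
```

```text
t 5.0 p [ 0.5162 -0.1461  0.1237] heading y 12.91 zaxis [ 5.0e-04  1.2e-03 -1.0e+00] open 0.16592728428458547 F [-0.6  4.6  2.3] grip 61.430346965789795
```

servo_tool(
  deltas=[
    [[0, -45, 0], 0, 45],
    [[0, 0, 0], 0, 45],
    [[0, 0, 0], 0, 45],
    [[0, 0, -40], 0, 45],
    [[0, 0, -80], 0, 45],
    [[0, 0, -110], 0, 60],
    [[0, 0, -110], 0, 60],
  ],
)

```text
t: 5.7
eef_pos: [0.5186, -0.1505, 0.2381]
tool_rot: [0.624, 0.781, 0.001, 0.006]
contact_force: [-0.2, 0.3, 0.9]
opening: 0.705
grasp_force: 0.0
```

The first row of that call had a stray −45 mm along y, which could have disturbed the knob, so I'm checking it now.

```bash
cat > k.py <<'E'
from h import *
import sys
a=[]
for n in('top','side'):
    I,D=imaging.camera(n);P=cloud(n,D);I=I.astype(int)
    for r in spotter.spot_point('knob_red_disc',n)[:2]:print(n,round(r['score'],2),w(n,r['location']).round(4))
    m=(D>0)&(np.hypot(P[...,0]-.54,P[...,1]+.145)<.07)&(P[...,2]>.085)&(P[...,2]<.12)&(I[...,0]>1.5*I[...,2])&(I[...,0]>90)
    if m.sum()>9:
        s=(P[m][:,:2]-[.657,-.1165])@[.975,.223];print(n,m.sum(),'disc stand-x',np.percentile(s,[3,50,97]).round(4))
    u,v=px(n,[.59,-.138,.12]).astype(int);a.append(cv2.resize(I[v-60:v+60,u-60:u+60,::-1].astype(np.uint8),(400,400)))
cv2.imwrite('pics/%s.png'%sys.argv[1],np.hstack(a))
E
python3 k.py k1; python3 d.py .6668,-.1143,.24,12.9 .6668,-.1143,.148,12.9
```

```text
top 0.89 [ 0.5138 -0.1481  0.0916]
top 46 disc stand-x [-0.1503 -0.1432 -0.1376]
side 0.73 [ 0.5204 -0.15    0.0932]
side 91 disc stand-x [-0.1485 -0.1414 -0.1349]
t 5.9 p [ 0.5154 -0.1475  0.2322] heading y 12.82 zaxis [-2.3e-03 -5.0e-04 -1.0e+00] open 0.7035931225072881 F [-0.   0.6 -0.4] grip 0.0
[ -1.2 155.   -8.1] turn -0.08
[ -1.2 155.2  83.9] turn -0.08
```

View pics/k1.png

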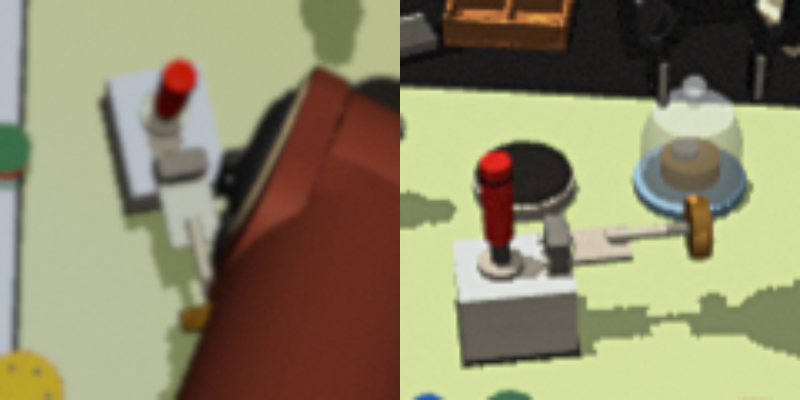

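The k1 picture shows the slide fully out: disc at side (698,228), stand-x −0.143 against −0.143 expected. The fork is clear of the collar at (500,262). Next is the driver.

servo_tool(
  deltas=[
    [[-1, 45, -3], 0, 60],
    [[-1, 90, -3], 0, 60],
    [[-1, 135, -3], 0, 60],
    [[-1, 155, -3], 0, 60],
    [[-1, 155, -3], 0, 60],
    [[-1, 155, 30], 0, 60],
    [[-1, 155, 60], 0, 60],
    [[-1, 155, 84], 0, 60],
    [[-1, 155, 84], 0, 60],
  ],
)

```text
t: 6.8
eef_pos: [0.6631, -0.1135, 0.1443]
tool_rot: [0.624, 0.781, -0.003, -0.005]
contact_force: [-0.4, 0.3, -0.4]
opening: 0.699
grasp_force: 0.0
```

```bash
python3 d.py .6668,-.1143,.148,12.9;python3 - <<'E'
from h import *
for n in('top','side'):
    imaging.camera(n)
    for q in('driver_red_end','driver_red'):
        for r in spotter.spot_point(q,n):
            X=w(n,r['location'])
            if abs(X[0]-.667)<.05 and abs(X[1]+.115)<.05: print(n,q,r['score'],X.round(4))
E
```

```text
t 6.8 p [ 0.6631 -0.1135  0.1443] heading y 12.8 zaxis [-0.0119  0.0012 -0.9999] open 0.6985405420750858 F [-0.4  0.3 -0.4] grip 0.0
[-1.6  3.4 -3.8] turn -0.1
side driver_red_end 0.72 [ 0.6677 -0.1168  0.1736]
side driver_red 0.83 [ 0.6644 -0.114   0.0107]
```

servo_tool(
  deltas=[
    [[0, 1, -2], 0, 60],
    [[0, 1, -2], 0, 60],
    [[0, 1, -2], 0, 60],
  ],
)

```text
t: 7.4
eef_pos: [0.6689, -0.113, 0.1518]
tool_rot: [0.623, 0.782, 0.0, 0.0]
contact_force: [-0.5, -0.9, 0.3]
opening: 0.703
grasp_force: 0.0
```

```bash
python3 d.py .6668,-.1143,.148,12.9
```

```text
t 7.4 p [ 0.6689 -0.113   0.1518] heading y 12.91 zaxis [ 8.e-04 -1.e-04 -1.e+00] open 0.7034614979309215 F [-0.5 -0.9  0.3] grip 0.0
[-0.8 -2.4  3.8] turn 0.01
```

servo_tool(
  deltas=[
    [[-1, -2, 3], 0, 60],
    [[-1, -2, 3], 0, 0],
    [[-1, -2, 3], 0, 0],
    [[-1, -2, 3], 0, 0],
    [[-1, -2, 3], 0, 0],
    [[-1, -2, 3], 0, 0],
    [[-1, -2, 3], 0, 0],
  ],
  force=50,
)

```text
t: 8.1
eef_pos: [0.6668, -0.1144, 0.1482]
tool_rot: [0.623, 0.782, -0.0, -0.0]
contact_force: [-0.0, -1.0, -0.6]
opening: 0.267
grasp_force: 48.9
```

```bash
python3 d.py .6668,-.1143,.37,12.9 
```

```text
t 8.1 p [ 0.6668 -0.1144  0.1482] heading y 12.89 zaxis [-5.e-04 -1.e-04 -1.e+00] open 0.26666234320272963 F [-0.  -1.  -0.6] grip 48.88318598270416
[ 2.000e-01 -1.000e-01 -2.218e+02] turn -0.01
```

servo_tool(
  deltas=[
    [[0, 0, -8], 0, 0],
    [[0, 0, -18], 0, 0],
    [[0, 0, -35], 0, 0],
    [[0, 0, -60], 0, 0],
    [[0, 0, -90], 0, 0],
    [[0, 0, -120], 0, 0],
    [[0, 0, -150], 0, 0],
    [[0, 0, -180], 0, 0],
    [[0, 0, -200], 0, 0],
    [[0, 0, -205], 0, 0],
  ],
)

```text
t: 9.1
eef_pos: [0.6679, -0.1149, 0.3577]
tool_rot: [0.623, 0.782, 0.002, 0.003]
contact_force: [-0.1, -0.2, -1.3]
opening: 0.272
grasp_force: 49.0
```

```bash
python3 d.py .5225,.3203,.35,12.9; python3 k.py k2;python3 - <<'E'
from h import *
for n in('top','side'):
    for q in('driver_red','cup'):
        for r in spotter.spot_point(q,n):print(n,q,round(r['score'],2),w(n,r['location']).round(4))
E
```

```text
t 9.1 p [ 0.6679 -0.1149  0.3577] heading y 12.9 zaxis [ 0.0073 -0.0016 -1.    ] open 0.2720660826892459 F [-0.1 -0.2 -1.3] grip 48.961642384529114
[456.7 -44.7   5.9] turn -0.0
top 0.46 [ 0.6669  0.1255 -0.0035]
side 0.83 [ 0.5176 -0.1503  0.091 ]
side 88 disc stand-x [-0.1485 -0.1421 -0.1353]
top driver_red 0.91 [ 0.4047 -0.234  -0.0015]
top cup 0.56 [5.200e-01 3.194e-01 3.000e-04]
side driver_red 0.96 [ 0.4081 -0.2332 -0.0007]
side driver_red 0.69 [ 0.7929 -0.2558  0.0017]
side driver_red 0.66 [ 0.6646 -0.1152  0.2159]
side driver_red 0.33 [ 0.6579 -0.1176 -0.0009]
side cup 0.79 [ 5.264e-01  3.181e-01 -1.000e-04]
```

View pics/k2.png

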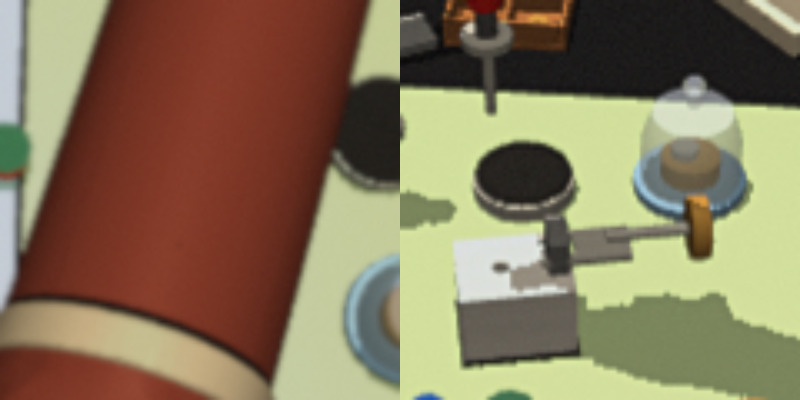

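k2 shows the red driver hanging straight at (488,60), the well empty at (500,267), and the slide still out. Carry it to the cup.

servo_tool(
  deltas=[
    [[20, -2, 0], 0, 0],
    [[60, -6, 0], 0, 0],
    [[105, -10, 0], 0, 0],
    [[150, -15, 0], 0, 0],
    [[195, -19, 0], 0, 0],
    [[240, -24, 0], 0, 0],
    [[285, -28, 0], 0, 0],
    [[330, -33, 0], 0, 0],
    [[375, -38, 0], 0, 0],
    [[410, -41, 0], 0, 0],
  ],
)

```text
t: 10.5
eef_pos: [0.5336, 0.2796, 0.3528]
tool_rot: [0.622, 0.783, -0.0, -0.001]
contact_force: [0.5, 0.2, -1.2]
opening: 0.265
grasp_force: 49.1
```

```bash
python3 d.py .5225,.3203,.35,12.9
```

```text
t 10.5 p [0.5336 0.2796 0.3528] heading y 13.09 zaxis [-0.0017  0.0011 -1.    ] open 0.26526786609270064 F [ 0.5  0.2 -1.2] grip 49.080535769462585
[42.2 -1.6  2.8] turn 0.19
```

servo_tool(
  deltas=[
    [[20, -1, 0], 0, 0],
    [[35, -2, 0], 0, 0],
    [[42, -2, 0], 0, 0],
    [[42, -2, 0], 0, 0],
    [[42, -2, 0], 0, 0],
    [[42, -2, 30], 0, 0],
    [[42, -2, 60], 0, 0],
    [[42, -2, 80], 0, 0],
    [[42, -2, 80], 0, 0],
    [[42, -2, 80], 0, 0],
  ],
)

```text
t: 11.5
eef_pos: [0.5252, 0.3154, 0.274]
tool_rot: [0.624, 0.781, 0.0, 0.001]
contact_force: [-0.3, 0.4, -1.3]
opening: 0.271
grasp_force: 49.2
```

```bash
sed -i 's/\[.59,-.138,.12\]/[.5225,.32,.12]/' k.py; python3 k.py k3; python3 d.py .5225,.3203,.147,12.9; python3 - <<'E'
from h import *
for n in('top','side'):
    for q in('driver_red','cup'):
        for r in spotter.spot_point(q,n):print(n,q,round(r['score'],2),w(n,r['location']).round(4))
E
```

```text
top 0.83 [ 0.5132 -0.1462  0.0928]
top 150 disc stand-x [-0.1521 -0.1448 -0.1371]
t 11.7 p [0.5251 0.3166 0.275 ] heading y 12.86 zaxis [ 0.0029  0.0016 -1.    ] open 0.2662076240827357 F [-0.1 -0.3 -1.6] grip 49.1998815536499
[  4.1  -2.1 128. ] turn -0.04
top driver_red 0.9 [0.5206 0.3088 0.1377]
top driver_red 0.84 [ 7.892e-01 -2.566e-01  7.000e-04]
top driver_red 0.69 [ 5.194e-01  3.184e-01 -3.000e-04]
top driver_red 0.68 [ 0.4051 -0.2327  0.0008]
top cup 0.9 [ 0.5221  0.3207 -0.    ]
side driver_red 0.97 [ 0.7951 -0.257  -0.    ]
side driver_red 0.77 [0.5241 0.315  0.1405]
side driver_red 0.74 [ 4.059e-01 -2.297e-01 -2.000e-04]
side cup 0.98 [5.239e-01 3.188e-01 2.000e-04]
```

View pics/k3.png

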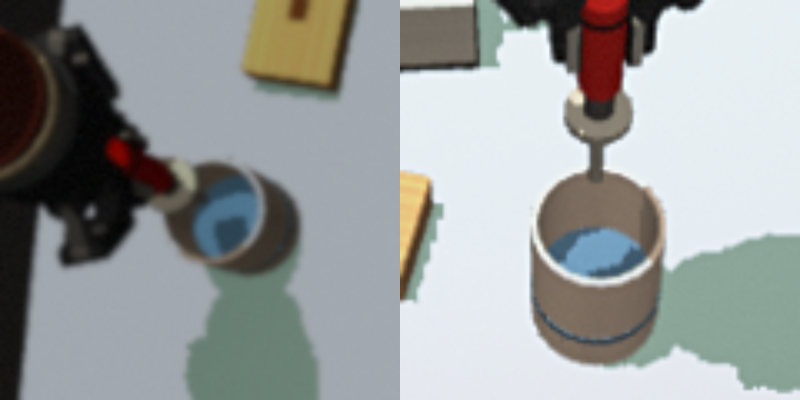

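In k3 the driver hangs upright over the cup mouth (side: tip (597,178), cup opening around (600,240)). Both cameras put the cup at (0.523, 0.320).

servo_tool(
  deltas=[
    [[4, -2, 0], 0, 0],
    [[4, -2, 10], 0, 0],
    [[4, -2, 30], 0, 0],
    [[4, -2, 50], 0, 0],
    [[4, -2, 70], 0, 0],
    [[4, -2, 90], 0, 0],
    [[4, -2, 105], 0, 0],
    [[4, -2, 117], 0, 0],
    [[4, -2, 124], 0, 0],
    [[4, -2, 126], 0, 0],
  ],
)

```text
t: 12.9
eef_pos: [0.5209, 0.3199, 0.1464]
tool_rot: [0.623, 0.782, -0.001, -0.0]
contact_force: [0.8, -0.2, -1.1]
opening: 0.265
grasp_force: 49.2
```

servo_tool(
  deltas=[
    [[0, 0, 1], 0, 0],
    [[0, 0, 1], 0, 0],
  ],
)

```text
t: 13.1
eef_pos: [0.5217, 0.3202, 0.1469]
tool_rot: [0.623, 0.782, 0.001, 0.0]
contact_force: [-0.6, 0.7, -1.3]
opening: 0.269
grasp_force: 49.2
```

```bash
python3 d.py .5225,.3203,.147,12.9
```

```text
t 13.1 p [0.5217 0.3202 0.1469] heading y 12.89 zaxis [ 1.1e-03  7.0e-04 -1.0e+00] open 0.2687591952477362 F [-0.6  0.7 -1.3] grip 49.19970452785492
[-0.1  0.8 -0.1] turn -0.01
```

servo_tool(
  deltas=[
    [[0, 0, 0], 0, 40],
    [[0, 0, 0], 0, 60],
    [[0, 0, 0], 0, 85],
    [[0, 0, 0], 0, 85],
    [[0, 0, 0], 0, 85],
    [[0, 0, 0], 0, 85],
    [[0, 0, 0], 0, 85],
    [[0, 0, 0], 0, 85],
    [[0, 0, 0], 0, 85],
  ],
)

```text
t: 14.0
eef_pos: [0.5213, 0.32, 0.1463]
tool_rot: [0.623, 0.782, -0.0, -0.0]
contact_force: [-0.6, 0.1, -0.1]
opening: 0.996
grasp_force: 0.0
```

```bash
python3 k.py k4
```

```text
top 0.67 [ 0.514  -0.1502  0.0936]
top 146 disc stand-x [-0.1523 -0.1447 -0.1369]
```

View pics/k4.png

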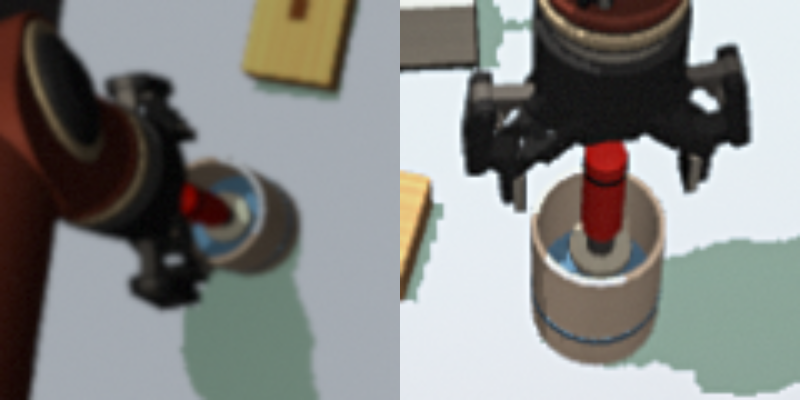

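The driver is released with its blade and collar inside the cup (side view, handle at (605,190)), clear of the fingers. Now straight up, then back to the knob.

servo_tool(
  deltas=[
    [[0, 0, -10], 0, 85],
    [[0, 0, -30], 0, 85],
    [[0, 0, -60], 0, 85],
    [[0, 0, -95], 0, 85],
    [[0, 0, -130], 0, 85],
    [[0, 0, -150], 0, 85],
    [[0, 0, -150], 0, 60],
  ],
)

```text
t: 14.9
eef_pos: [0.5231, 0.3206, 0.301]
tool_rot: [0.623, 0.782, 0.004, 0.002]
contact_force: [0.5, -1.3, -0.3]
opening: 0.853
grasp_force: 0.0
```

```bash
python3 d.py .5165,-.1483,.295,12.9
```

```text
t 14.9 p [0.5231 0.3206 0.301 ] heading y 12.89 zaxis [ 0.0076  0.0047 -1.    ] open 0.8526527878087344 F [ 0.5 -1.3 -0.3] grip 0.0
[-455.7 -111.1    3.7] turn -0.01
```

servo_tool(
  deltas=[
    [[-44, -11, 0], 0, 50],
    [[-88, -22, 0], 0, 50],
    [[-132, -32, 0], 0, 50],
    [[-176, -43, 0], 0, 50],
    [[-220, -54, 0], 0, 50],
    [[-264, -65, 0], 0, 50],
    [[-308, -75, 0], 0, 50],
    [[-352, -86, 0], 0, 50],
    [[-396, -97, 0], 0, 50],
    [[-440, -107, 0], 0, 50],
  ],
)

```text
t: 15.9
eef_pos: [0.5142, -0.1343, 0.2956]
tool_rot: [0.623, 0.782, -0.0, -0.001]
contact_force: [0.5, 0.3, 0.7]
opening: 0.581
grasp_force: 0.0
```

```bash
python3 d.py .5165,-.1473,.20,12.9
```

```text
t 15.9 p [ 0.5142 -0.1343  0.2956] heading y 12.9 zaxis [-1.7e-03  5.0e-04 -1.0e+00] open 0.5812330677280061 F [0.5 0.3 0.7] grip 0.0
[-13.3  -0.6  95.6] turn -0.0
```

servo_tool(
  deltas=[
    [[-13, 0, 20], 0, 50],
    [[-13, 0, 50], 0, 50],
    [[-13, 0, 80], 0, 50],
    [[-13, 0, 95], 0, 45],
    [[-13, 0, 95], 0, 45],
    [[-13, 0, 95], 0, 45],
  ],
)

```text
t: 16.5
eef_pos: [0.518, -0.1455, 0.2012]
tool_rot: [0.623, 0.782, -0.0, -0.0]
contact_force: [0.5, -0.5, -0.0]
opening: 0.523
grasp_force: 0.0
```

```bash
python3 d.py .5165,-.1473,.1235,12.9
```

```text
t 16.5 p [ 0.518  -0.1455  0.2012] heading y 12.89 zaxis [-8.e-04 -1.e-04 -1.e+00] open 0.5232333880357646 F [ 0.5 -0.5 -0. ] grip 0.0
[-1.5 -1.8 77.7] turn -0.01
```

servo_tool(
  deltas=[
    [[-1, -2, 25], 0, 45],
    [[-1, -2, 50], 0, 45],
    [[-1, -2, 70], 0, 45],
    [[-1, -2, 77], 0, 45],
    [[-1, -2, 77], 0, 45],
    [[-1, -2, 77], 0, 0],
    [[-1, -2, 77], 0, 0],
    [[-1, -2, 77], 0, 0],
    [[-1, -2, 77], 0, 0],
  ],
  force=60,
)

```text
t: 17.4
eef_pos: [0.5165, -0.1474, 0.1259]
tool_rot: [0.623, 0.782, 0.0, 0.001]
contact_force: [-2.4, 0.7, 6.0]
opening: 0.168
grasp_force: 61.2
```

```bash
python3 d.py .5604,-.1361,.1237,12.9
```

```text
t 17.4 p [ 0.5165 -0.1474  0.1259] heading y 12.88 zaxis [ 1.2e-03 -5.0e-04 -1.0e+00] open 0.16812628263376359 F [-2.4  0.7  6. ] grip 61.226019859313965
[ 1.2 45.3  2.2] turn -0.02
```

servo_tool(
  deltas=[
    [[0, 6, 0], 0, 0],
    [[0, 12, 0], 0, 0],
    [[0, 18, 0], 0, 0],
    [[0, 24, 0], 0, 0],
    [[0, 30, 0], 0, 0],
    [[0, 36, 0], 0, 0],
    [[0, 42, 0], 0, 0],
    [[0, 46, 0], 0, 0],
    [[0, 46, 0], 0, 0],
    [[0, 46, 0], 0, 0],
  ],
)

```text
t: 18.4
eef_pos: [0.5605, -0.1373, 0.1259]
tool_rot: [0.623, 0.782, -0.001, -0.0]
contact_force: [-5.2, -0.0, 11.5]
opening: 0.164
grasp_force: 61.9
```

servo_tool(
  deltas=[
    [[0, 0, 0], 0, 45],
    [[0, 0, 0], 0, 45],
    [[0, 0, 0], 0, 45],
    [[0, 0, -30], 0, 45],
    [[0, 0, -70], 0, 45],
    [[0, 0, -110], 0, 45],
    [[0, 0, -150], 0, 45],
    [[0, 0, -170], 0, 45],
    [[0, 0, -170], 0, 45],
  ],
)

```text
t: 19.3
eef_pos: [0.563, -0.1372, 0.2977]
tool_rot: [0.623, 0.782, 0.002, 0.003]
contact_force: [0.3, 0.5, 0.6]
opening: 0.529
grasp_force: 0.0
```

servo_tool(
  deltas=[
    [[45, 0, 0], 0, 45],
    [[90, 0, 0], 0, 45],
    [[135, 0, 0], 0, 45],
    [[180, 0, 0], 0, 45],
    [[200, 0, 0], 0, 45],
    [[200, 0, 0], 0, 45],
    [[200, 0, 0], 0, 45],
  ],
)

```text
t: 20.0
eef_pos: [0.5161, 0.058, 0.2931]
tool_rot: [0.623, 0.782, -0.001, -0.0]
contact_force: [0.9, -0.6, -0.0]
opening: 0.526
grasp_force: 0.0
```

```bash
cp pics/k4.png /tmp; python3 k.py k5; python3 - <<'E'
from h import *
I,D=imaging.camera('side');cv2.imwrite('pics/fin.png',cv2.resize(I[...,::-1],(800,600)))
for q in('driver_red','cup','loupe','dome','driver_blue','knob_blue_disc','brass_block'):
    for r in spotter.spot_point(q,'side'):
        if r['score']>.4:print(q,round(r['score'],2),w('side',r['location']).round(4))
E
python3 d.py
```

```text
top 0.87 [ 0.5612 -0.1358  0.0908]
top 0.39 [0.5229 0.3206 0.174 ]
top 154 disc stand-x [-0.1071 -0.0999 -0.0916]
side 0.79 [ 0.5645 -0.1425  0.0936]
side 64 disc stand-x [-0.102  -0.0929 -0.0888]
driver_red 0.98 [ 0.4053 -0.2291 -0.0044]
driver_red 0.7 [ 0.7948 -0.2559 -0.0015]
driver_red 0.69 [0.5187 0.3187 0.0086]
driver_red 0.62 [ 0.5255  0.3206 -0.0027]
cup 0.68 [0.523 0.32  0.005]
loupe 0.57 [ 6.489e-01 -2.000e-04  1.300e-03]
dome 0.86 [ 5.305e-01 -3.113e-01  1.000e-04]
driver_blue 0.88 [0.6764 0.1263 0.0117]
knob_blue_disc 0.84 [0.5665 0.1103 0.0882]
brass_block 0.79 [ 0.4644 -0.0144 -0.0017]
t 20.6 p [0.5166 0.0583 0.2943] heading y 12.88 zaxis [ 1.e-04 -0.e+00 -1.e+00] open 0.5274979468962054 F [ 1.  -0.1  0.4] grip 0.0
```

View pics/fin.png

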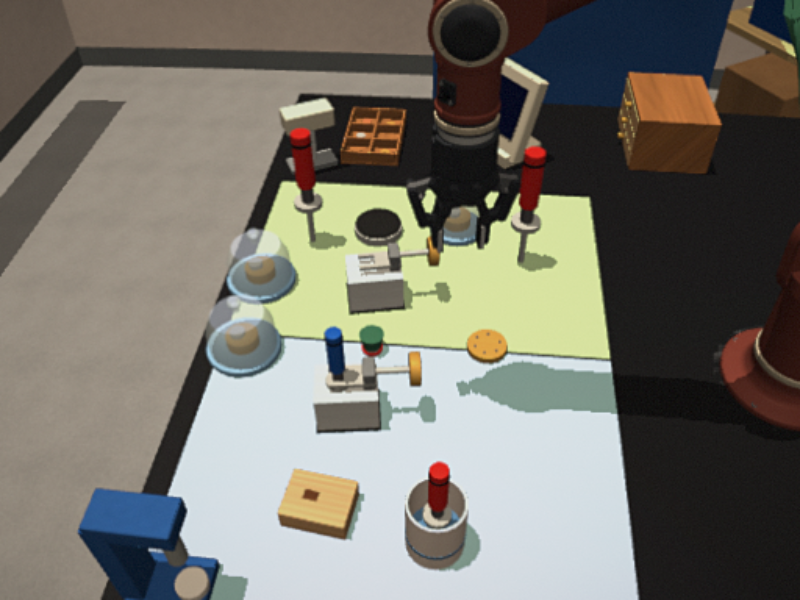

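The final picture shows the driver in the upright cup at (437,510), the red knob home at (433,250), and everything else where it was.

```bash
python3 -c "
from workcell import manip;print(manip.close_job())"
```

```text
the job is handed in; nothing more can be done
None
```

The job is handed in: the red driver stands blade down in the upright white cup, the red knob is pushed home again, the blue driver is still locked in its holder, and nothing else appears to have moved in the final picture.

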